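Clamp the spice jar with the ratchet clamp

ROBOT

A 6-joint arm with a two-finger parallel gripper is mounted at the origin on a cart in front of the work surface, level with it; the furniture and walls round the work are solid. World frame = base frame: x ahead of the robot, y to its left, z up, the work surface at z = 0. Lengths are in m, angles in rad, forces in N, time in s.
With the tool pointing down it reaches from about 0.425 to 1.125 m from the base axis. Payload 14.9 kg.
Tool frame: the origin (TCP) lies on the centre line of the jaws, within the pads' length; the fingertips stand 14 mm ahead of it and the grasp point (between the pads) lies 5 mm behind it (r.nose_length is the distance from the TCP to the fingertips, in m); z points along the fingers, y is the line along which they close (so a half turn about z gives the same grasp; the last joint's range is limited). The gripper opens to 91 mm and grips with 3 to 60 N. Pads are 32 mm wide; open, the fingers measure 118 mm over their backs; the gripper's body (76 mm by 178 mm) begins 60 mm behind the grasp point.
Start: joints at [1.125, 0.379, 1.734, -0, 1.028, -0.033], TCP at [0.281, 0.641, 0.228] pointing down, gripper open.
Joint ranges: [-2.77, 2.77], [-0.74, 2.19], [0, 2.66], [-1.06, 4.2], [0.31, 2.87], [-3.08, 3.08]. Speed limits (rad/s): [1.89, 1.89, 2.39, 3.14, 3.14, 3.14].

INTERFACE

Orientations are given as a unit quaternion [x, y, z, w].
In Python, from station import r gives the robot as it stands. Calls block until the motion is done:
- r.move_pose(position, orientation): joint-space move of the TCP to a pose.
- r.move_l(position, rot=None, rate=0.15): straight line of the TCP; rot=None keeps the orientation; rate is the mean speed in m/s.
- r.set_joints(angles): joint-space move.
- r.move_gripper(opening): finger opening in m; the grip force is fixed at half the most; returns when the fingers have stopped.
- r.dwell(seconds).
- r.inverse_kinematics(position, orientation): joint angles nearest the present ones, or None.
- r.read_state(): the state.
- r.snapshot(name): name is "scene" or "side" or "wrist"; returns the picture (400x640x3 uint8, red, green, blue); there is no depth.
- r.camera_model(name): a dict with "fx", "fy", "cx", "cy" (pixels), "dist_coeffs" ([k1, k2, p1, p2, k3] as OpenCV has them; the pictures are not rectified), "T" (4x4, takes a point from camera to world coordinates). Camera axes: x right, y down, z forward; pixel columns grow to the right and rows downward; lengths in m; the calibration is good to about 2 mm. A picture is of the moment at which its call begins: read the wrist's pose just before it. camera_model takes no time and is no camera call; for the wrist camera it gives the pose at the moment of the call.
A pose or a line that the arm cannot do raises r.MotionError and nothing moves.
- r.finish_job(): hands the job in; it is judged then, once.
The state is a dict: "time_s": time; "joint_positions": joint angles; "joint_velocities": joint speeds; "joint_efforts": joint torques, N m; "tcp_pos": TCP position; "tool_rot": TCP orientation; "contact_force": force on the tool from outside, world axes, zero at the start; "wrist_torque": the same for the moment, N m; "finger_gap": finger opening in m; "finger_force": force on a finger pad.
Only numpy, scipy, OpenCV 4.12 (cv2) and the standard library are available. Lean on these libraries where they do the work, as an engineer would, in place of code of your own. Each camera call takes 0.05 s, during which the arm holds its last target. There are 200 camera calls.

TASK

The spice jar standing in the bench clamp has a stuck cap and must be held for a colleague: first press the locking plunger on top of the clamp's grip post all the way down until it stays in, which frees the trigger. Then pump the trigger back and forth so that the ratchet feeds the jaw forward, until its sprung pad holds the jar firmly against the V-shaped anvil with the pad pushed in about half of its spring travel, never to its stop, which would crush the jar. Move the jaw with the trigger only, do not touch the jar, leave everything else where it stands, and finish while still holding the trigger pulled back.

Things in the scene. Friction and masses are not known exactly. Their poses are not given: they have to be found in the camera images.
- clamp: Bench clamp fixed to the table. Origin: at table level under the trigger's hinge, mid-plane. x runs along the toothed bar (teeth 10 mm apart) to the anvil, y across, z up; lengths here are in this frame. Aluminium base 90 mm wide, 12 high, x -115 to +230 mm. Black grip post 26 x 24, 165 high at x = -75. Trigger hinge at x = 0, z = 110, between steel cheeks 40 apart over all, 122 high.
- anvil: The clamp's fixed V-shaped steel jaw, its top 75 mm above the table, opening 90 degrees towards the jar. Its origin is not at the V: it lies at clamp x = 0, z = 12 mm. With the jar seated in the V the jar's axis is at clamp x = 168 mm and its near side, where the pad meets it, at x = 146 mm.
- jar: Spice jar with green cap, 46 mm in diameter, 106 mm high, about 0.1 kg, standing loose on the clamp's base plate in front of the V anvil, up to 12 mm short of it. Origin: centre of its underside.
- plunger (a joint): Locking plunger, a steel button 22 mm in diameter on top of the grip post; value = how far it is pressed, 0 (up, trigger locked) to 0.016 m (fully down). Sprung: 2.4 N at first, 7.2 N fully down. Once pressed past 14 mm a catch keeps it at 14 mm, and the tongue that blocked the trigger is out of the way.
- plunger_top (a point): Centre of the top face of the plunger's button, 190 mm above the table when up, at clamp x = -75 mm.
- trigger (a joint): Trigger angle: 0 = released, leaning 0.28 rad to the anvil; 0.56 = pulled fully back, leaning 0.28 rad to the post. Sprung to 0 (about 2 N at the grip). Pulling (5 to 9 N) drives bar and jaw to the anvil, 45 mm per rad, 25 mm a full stroke less up to 10 mm idle before the pawl bites. Going forward leaves the jaw where it is; a full return lets the pawl take the next teeth.
- trigger_blade: The grey finger piece of the trigger: an upright blade 16 mm along the bar, 12 mm across it, 46 mm high, its top about 90 mm from the hinge (200 mm above the table). Pinch it from above across the bar (fingers on its two flat sides). Origin at the hinge (110 mm above the table); its z axis runs up along the trigger, its y axis across the bar.
- trigger_grip (a point): The point to pinch on the trigger blade, in its middle, 70 mm from the hinge and 20 mm below the blade's top; on release at clamp x = +19 mm, z = 177 mm, fully pulled at x = -19 mm.
- jaw (a joint): Position of the jaw along the bar, 0 (fully back) to 0.085 m (towards the anvil). It stays where it is left (5 N of friction).
- jaw_block: The steel block of the jaw, 12 x 40 x 52 mm, behind the pad; it carries the pad on its stem and rides with the toothed bar. Origin at clamp x = jaw travel, on the table level; its front face is 57 mm ahead of that.
- pad_spring (a joint): How far the jaw's sprung pad is pushed in: 0 = free, 0.016 m = against its stop (jar crushed). Spring 0.35 N per mm; pushing the loose jar along the plate takes 1 to 3 mm of it.
- pad: The pad of the jaw, a dark rubber plate 6 mm thick, 40 mm wide, 30 mm high on a stem in front of the jaw, 50 mm above the table. Origin: middle of its face towards the jar.
- pad_face (a point): Middle of the pad's face towards the jar, at clamp x = 85 mm + jaw travel - pad travel, 50 mm above the table.
- spice_jar: Bystander: another spice jar with dark cap, 44 mm in diameter, 105 mm high, on the cutting board. Origin: centre of its underside.
- side_dish: Bystander: small dish, 90 mm in diameter, 21 mm high, on the cutting board.
- tub: Bystander: tub with printed lid, 72 mm in diameter, 71 mm high, near the front edge of the table, right of the clamp.
- salt: Bystander: salt shaker, 44 mm in diameter, 90 mm high, on the table near the front edge, close to the grip-post end of the clamp.
- cup_1: Bystander: grey plastic cup with orange inside, 83 mm wide (117 with its handle), 84 mm high, on the table behind the clamp.
- cup_2: Bystander: grey plastic cup with orange inside, 83 mm wide (117 with its handle), 84 mm high, on the table behind the clamp.
Mind the look-alikes: they are no part of the job. What is shaped like the jar but blue or orange is not meant.

How it is judged:
On the way, in this order (a step that is already met when the one before it is completed fails the run):
1. the locking plunger is pressed down and stays in, before the jaw has moved (value of joint plunger above 0.0125 m and value of joint trigger below 0.06 rad), for 0.2 s.
2. the pad presses the jar against the anvil (value of joint pad_spring above 0.003 m and contact force between each of pad, anvil and jar above 0.7 N), for 0.1 s.
At the end, for the whole second after the job is handed in: Plunger caught down (over 12.5 mm); pad pushed in 4 to 12.5 mm of its 16 mm, pressing the jar (over 1 N) against the anvil (over 1 N); jar upright (0.1 rad) and still; fingers still bear on the trigger blade (over 1 N) and keep it pulled back (over 0.03 rad) (value of joint plunger above 0.0125 m and value of joint pad_spring between 0.004 and 0.0125 m and contact force between each of pad, anvil and jar above 1 N and contact force between the fingers and trigger_blade above 1 N and value of joint trigger above 0.03 rad and angle between jar's own z axis and vertical below 0.1 rad and linear speed of jar below 0.02 m/s); the arm keeps its last pose, push and grip.
It fails at once if the pad is pushed to its stop: jar crushed (value of joint pad_spring above 0.0152 m).
It fails at once if the robot touches the jar (contact force between any of the fingers, the arm and jar above 1 N).
It fails at once if the robot pushes the jaw or its pad directly (contact force between any of the fingers, the arm and jaw_block above 2 N or contact force between any of the fingers, the arm and pad above 2 N).
It fails at once if the jar is tipped (angle between jar's own z axis and vertical above 0.35 rad).
It fails at once if a bystander is moved (distance of any of spice_jar, side_dish, tub, salt, cup_1, cup_2 from where it was at the start of the episode above 0.02 m).
It also fails if it takes over 64 s, if anything falls off the work surface, if the arm or the gripper's body presses on something with over 40 N, if the wrist force passes 120 N, or if a joint passes its speed limit or range.

## Working session

There is one attempt and no reset: what is moved stays moved. The work goes in short steps, each a Python script; the robot and the scene stay as the last script left them, time stands still between calls to the robot, and variables do not carry over. Pictures are saved under pics/ and viewed, at most 10 in all, crops included, and the job is handed in when it is done.

```bash
mkdir -p pics; ls
python3 - <<'E'
from station import r
import cv2,numpy as np
for n in("scene","side"):
    im=r.snapshot(n); cv2.imwrite(f"pics/{n}0.png",im[:,:,::-1]); m=r.camera_model(n); print(n,{k:np.round(v,3).tolist() for k,v in m.items()})
print(r.read_state()['time_s'],r.read_state()['tool_rot'],r.nose_length)
E
```

```text
pics
scene {'fx': 389.853, 'fy': 389.853, 'cx': 317.84, 'cy': 194.68, 'dist_coeffs': [-0.092, 0.0, 0.0, 0.0, 0.0], 'T': [[0.664, -0.512, 0.545, -0.193], [-0.747, -0.456, 0.483, -0.634], [0.001, -0.728, -0.685, 1.06], [0.0, 0.0, 0.0, 1.0]]}
side {'fx': 402.67, 'fy': 402.67, 'cx': 325.377, 'cy': 195.191, 'dist_coeffs': [0.005, 0.0, 0.0, 0.0, 0.0], 'T': [[-0.93, -0.221, 0.294, 0.158], [-0.367, 0.571, -0.734, 1.039], [-0.006, -0.791, -0.612, 0.979], [0.0, 0.0, 0.0, 1.0]]}
0.1 [ 2.04919703e-01  9.78778654e-01 -4.99929669e-04 -1.10414355e-04] 0.014
```

View pics/scene0.png

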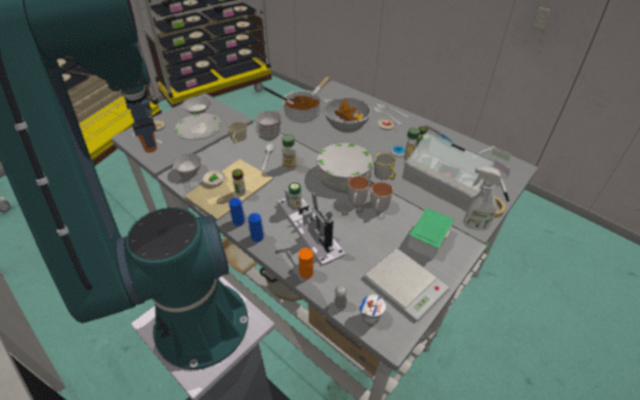

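View pics/side0.png

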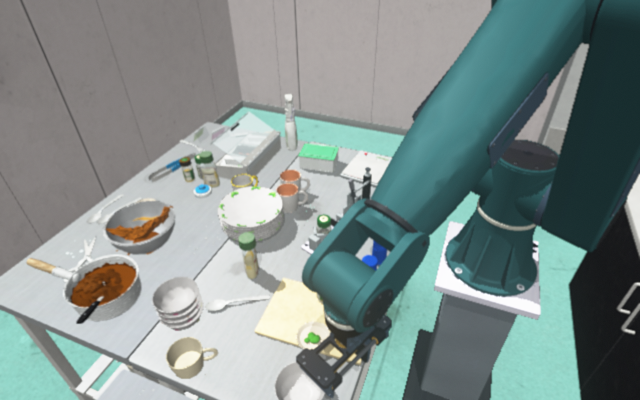

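The clamp is in the scene view: post near (328,230), jar near (294,195). The side view is partly blocked by the arm. I'll enlarge the clamp.

Run:
```python
import cv2,numpy as np
a=cv2.imread('pics/scene0.png')[175:270,265:355]; b=cv2.imread('pics/side0.png')[160:255,300:390]
o=np.hstack([cv2.resize(x,None,fx=4.4,fy=4.4,interpolation=cv2.INTER_CUBIC) for x in(a,b)])
cv2.imwrite('pics/crop0.png',o);print(o.shape)
```

```text
(418, 792, 3)
```

View pics/crop0.png

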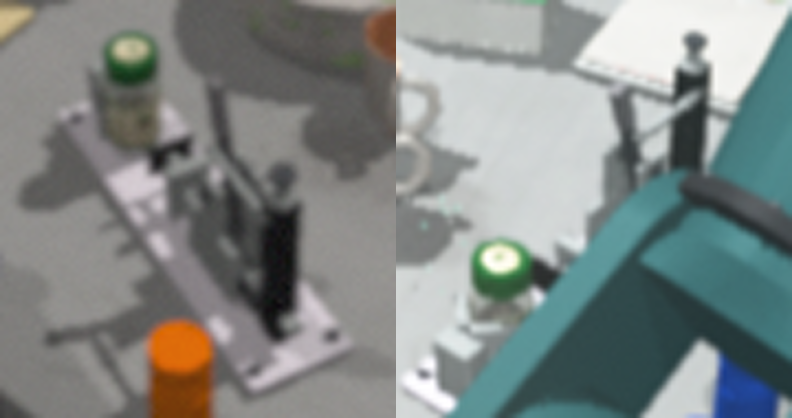

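The left half of the crop (scene) shows the plunger top at crop (284,172), blade top (215,85), cap (130,47) and base corners (62,112), (248,392), (352,345). The right half (side) shows the plunger top at (694,40), blade top (622,92) and cap (503,255). Next I'll triangulate these.

```bash
cat > h.py <<'E'
from station import r
import cv2,numpy as np
def ray(m,p):
    K=np.array([[m['fx'],0,m['cx']],[0,m['fy'],m['cy']],[0,0,1]])
    u=cv2.undistortPoints(np.array([[p]],float),K,np.array(m['dist_coeffs'],float))[0,0]
    T=np.array(m['T']); d=T[:3,:3]@[*u,1]; return T[:3,3],d/np.linalg.norm(d)
def plane(m,p,z):
    o,d=ray(m,p); return o+d*(z-o[2])/d[2]
def tri(rays):
    A=sum(np.eye(3)-np.outer(d,d) for o,d in rays); b=sum((np.eye(3)-np.outer(d,d))@o for o,d in rays)
    return np.linalg.solve(A,b)
E
python3 - <<'E'
from h import *
S,D=r.camera_model('scene'),r.camera_model('side')
sc=lambda x,y:(265+x/4.4-.4,175+y/4.4-.4); sd=lambda x,y:(300+(x-396)/4.4-.4,160+y/4.4-.4)
np.set_printoptions(precision=4,suppress=True)
for n,a,b,z in(("plunger",sc(284,172),sd(694,40),.19),("blade",sc(215,85),sd(622,92),.197),("cap",sc(130,47),sd(503,255),.118)):
    print(n,plane(S,a,z),plane(D,b,z),tri([ray(S,a),ray(D,b)]))
c=[plane(S,sc(*p),.012) for p in((62,112),(248,392),(352,345))]
print(*c, np.linalg.norm(c[0]-c[1]),np.linalg.norm(c[2]-c[1]))
d=c[0]-c[1];print(np.arctan2(d[1],d[0]))
E
```

```text
plunger [ 0.4575 -0.1038  0.19  ] [ 0.4552 -0.1011  0.19  ] [ 0.4567 -0.1035  0.1891]
blade [ 0.4861 -0.0126  0.197 ] [ 0.4829 -0.004   0.197 ] [ 0.4864 -0.0105  0.1934]
cap [0.5357 0.1271 0.118 ] [0.5316 0.1186 0.118 ] [0.5306 0.1229 0.1228]
[0.5165 0.1977 0.012 ] [ 0.3977 -0.1243  0.012 ] [ 0.4846 -0.1547  0.012 ] 0.34319411920286175 0.09200664272251936
1.2175785706444058
```

```bash
cat >> h.py <<'E'
from scipy.spatial.transform import Rotation as R
YAW=1.228; PL=np.array([.4565,-.1025]); 
def setc(yaw,pl):
    global YAW,PL; YAW,PL=yaw,np.array(pl)
def C(x,y,z):
    c,s=np.cos(YAW),np.sin(YAW); return np.array([PL[0]+c*(x+.075)-s*y,PL[1]+s*(x+.075)+c*y,z])
def Q(t=0):
    "tool down, y across the bar; t = lean of fingers' upper end to the anvil"
    c,s=np.cos(YAW),np.sin(YAW); up=np.array([c*np.sin(t),s*np.sin(t),np.cos(t)]); z=-up; y=np.array([s,-c,0.])
    return R.from_matrix(np.c_[np.cross(y,z),y,z]).as_quat()
E
python3 - <<'E'
from h import *
np.set_printoptions(precision=4,suppress=True)
s=r.read_state()
r.move_l([*s['tcp_pos'][:2],.42],rate=.3)
r.move_pose(C(-.03,0,.40),Q())
r.move_gripper(0)
m=r.camera_model('wrist'); im=r.snapshot('wrist'); cv2.imwrite('pics/w1.png',im[:,:,::-1])
s=r.read_state(); print(s['time_s'],s['tcp_pos'],s['joint_positions'],s['contact_force'],np.array(m['T']),m['fx'])
import json; json.dump({k:np.array(v).tolist() for k,v in m.items()},open('w1.json','w'))
for t in(.28,-.28):
    p=C(.07*np.sin(t),0,.11+.07*np.cos(t)); print(t,r.inverse_kinematics(p,Q(t)))
E
```

```text
4.8833 [ 0.4716 -0.0601  0.4   ] [-0.1758 -0.1721  2.0217 -0.      1.292   0.167 ] [-1.0102 -0.1527 -0.6767] [[ 0.9415 -0.325  -0.0893  0.4968]
 [-0.3371 -0.9082 -0.2481  0.01  ]
 [-0.0005  0.2637 -0.9646  0.5582]
 [ 0.      0.      0.      1.    ]] 314.8223162107894
0.28 [ 0.0572  0.1761  2.1358 -0.3148  0.9649  0.5978]
-0.28 [-0.3023  0.0989  2.2271  0.3796  0.8407 -0.2179]
```

View pics/w1.png

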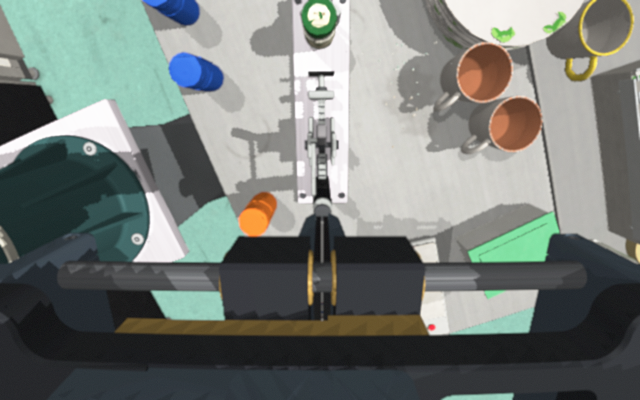

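The wrist view shows the clamp upright in the image, in line with the tool: plunger (322,207), trigger blade about (322,130), cap (319,17), base edges at x about 296 and 348.

Run:
```python
from h import *
import json
np.set_printoptions(precision=4,suppress=True)
m=json.load(open('w1.json'))
im=cv2.imread('pics/w1.png')
p=plane(m,(322,207),.19); q=plane(m,(319,17),.118)
e=[plane(m,x,.012) for x in((297,200),(295,100),(347,200),(349,100))]
print(p,q,np.arctan2(*(q-p)[1::-1]),*e)
a=(e[0]+e[2])/2;b=(e[1]+e[3])/2; print(np.arctan2(*(b-a)[1::-1]))
n=np.array([-np.sin(YAW),np.cos(YAW)])
print([n@(v[:2]-PL) for v in(p,q,a,b)])
cv2.imwrite('pics/c2.png',cv2.resize(im[60:230,270:375],None,fx=3.5,fy=3.5,interpolation=cv2.INTER_CUBIC))
```

```text
[ 0.4585 -0.0978  0.19  ] [0.5325 0.1204 0.118 ] 1.2436220691593318 [ 0.4019 -0.1222  0.012 ] [0.4604 0.041  0.012 ] [ 0.4869 -0.1527  0.012 ] [0.5452 0.0107 0.012 ]
1.2272618433247116
[np.float64(-0.0002795283419798446), np.float64(0.003319795779485627), np.float64(-0.0003560532081621634), np.float64(-0.00048407001682520477)]
```

View pics/c2.png

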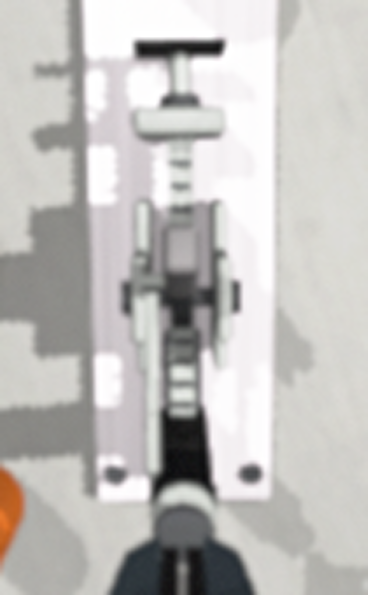

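The crop shows the plunger top at about full-image (323,210), the hinge axle at (321.4,145), and a pale locking bar running from the post to the trigger on the left side. Next I press the plunger and then look again.

```bash
sed -i 's/PL=np.array(\[.4565,-.1025\])/PL=np.array([.4573,-.1005])/' h.py
python3 - <<'E'
from h import *
import json
np.set_printoptions(precision=4,suppress=True)
m=json.load(open('w1.json'))
h=plane(m,(321.4,144.9),.11); print('hinge meas',h,'exp',C(0,0,.11))
T=r.nose_length
r.move_l(C(-.075,0,.21+T),Q(),rate=.2)
f0=np.array(r.read_state()['contact_force'])
z=.192
while z>.168:
    r.move_l(C(-.075,0,z+T),rate=.03)
    f=np.array(r.read_state()['contact_force'])-f0; print(round(z,4),f,r.read_state()['tcp_pos'][2]-T)
    if f[2]>14: break
    z-=.003 if z>.18 else .001
r.dwell(.3)
r.move_l(C(-.075,0,.21+T),rate=.1)
r.move_gripper(.06)
r.move_l(C(-.06,0,.33),rate=.2)
mm=r.camera_model('wrist');im=r.snapshot('wrist')
i2=r.snapshot('scene')
print(r.read_state()['time_s'])
json.dump({k:np.array(v).tolist() for k,v in mm.items()},open('w2.json','w'))
a=cv2.resize(im[0:230,220:420],None,fx=2,fy=2,interpolation=cv2.INTER_CUBIC); b=cv2.resize(i2[170:285,265:360],(380,460),interpolation=cv2.INTER_CUBIC)
cv2.imwrite('pics/p3.png',np.hstack([a,b])[:,:,::-1])
E
```

```text
hinge meas [ 0.4803 -0.0344  0.11  ] exp [ 0.4825 -0.0299  0.11  ]
0.192 [ 0.2593 -0.4247 -0.0217] 0.19201872630931785
0.189 [ 0.4161 -0.445   0.7116] 0.18906444951886833
0.186 [ 1.3826 -0.7481  1.4919] 0.1859759337538959
0.183 [ 2.6239 -0.9945  2.0265] 0.18301406595570635
0.18 [ 2.4064 -0.9775  3.9337] 0.18011194988649346
0.179 [ 1.8372 -0.6328  4.1764] 0.17919854866524418
0.178 [ 1.7444 -0.8715  3.7476] 0.17819977282467303
0.177 [ 1.2308 -0.9664  4.705 ] 0.17721175540505066
0.176 [ 1.9942 -1.2085  5.6035] 0.17620641430871137
0.175 [ 0.0194 -0.7767  6.3333] 0.1752098286736832
0.174 [ 0.6832 -0.5424  5.5924] 0.17424680497439585
0.173 [-5.7188  0.9563 22.692 ] 0.17404505265790648
12.0417
```

View pics/p3.png

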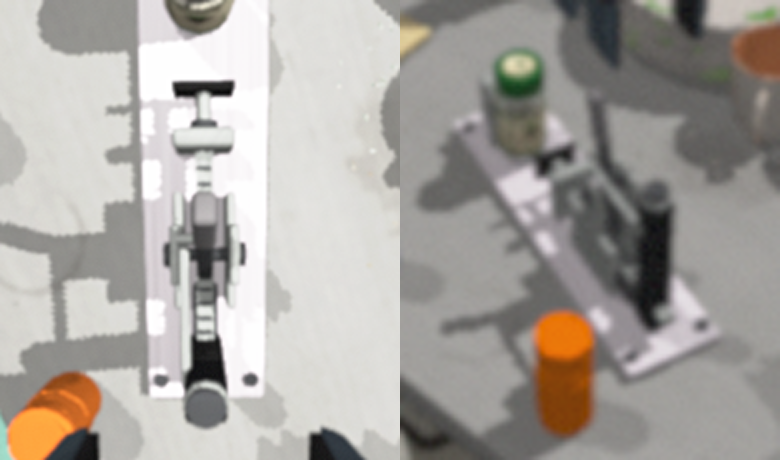

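Plunger is caught down: the button sits lower in both views, wrist crop (206,405). Blade top at wrist crop about (204,207), hinge (204,255). I'll compare those with the model, then pinch the blade.

Run:
```python
from h import *
import json
np.set_printoptions(precision=4,suppress=True)
m=json.load(open('w2.json'))
c,s=np.cos(YAW),np.sin(YAW)
def loc(p): d=p[:2]-C(0,0,0)[:2]; return [c*d[0]+s*d[1],-s*d[0]+c*d[1]]
for n,px,z in(("plunger",(323,202.5),.176),("hinge",(322,127.5),.115),("bladetop",(322,103.5),.197),("padfront",(322,40.5),.065),("blockfront",(322,75),.064)): print(n,np.array(loc(plane(m,px,z))))
```

```text
plunger [-0.0775 -0.0006]
hinge [-0.0049  0.0004]
bladetop [0.0203 0.0003]
padfront [0.0987 0.0003]
blockfront [0.0581 0.0004]
```

```bash
cat >> h.py <<'E'
PL=PL-.0035*np.array([np.cos(YAW),np.sin(YAW)])
RG=.073
def G(a,d=0):
    "TCP pose for trigger angle a, grasp point RG from hinge"
    t=.28-a; L=RG-.005+d
    return C(L*np.sin(t),0,.11+L*np.cos(t)),Q(t)
def F():
    return np.array(r.read_state()['contact_force'])
def along(f): return f[0]*np.cos(YAW)+f[1]*np.sin(YAW)
def go(a0,a1,n=None,rate=.06,verbose=True):
    n=n or max(1,int(round(abs(a1-a0)/.14)))
    for a in np.linspace(a0,a1,n+1)[1:]:
        p,q=G(a); r.move_l(p,q,rate=rate)
        if verbose: f=F(); print('a %.2f along %.1f z %.1f gap %.4f'%(a,along(f),f[2],r.read_state()['finger_gap']))
def look(name):
    im=r.snapshot('wrist'); i2=r.snapshot('scene')
    a=cv2.resize(im[0:230,220:420],None,fx=2,fy=2,interpolation=cv2.INTER_CUBIC); b=cv2.resize(i2[170:285,265:360],(380,460),interpolation=cv2.INTER_CUBIC)
    cv2.imwrite(f'pics/{name}.png',np.hstack([a,b])[:,:,::-1])
E
python3 - <<'E'
from h import *
p,q=G(0,.09); r.move_pose(p,q)
p,q=G(0); r.move_l(p,q,rate=.12); print('pre',along(F()),F())
r.move_gripper(0); f=F(); print('grip',along(f),f,r.read_state()['finger_gap'],r.read_state()['finger_force'])
go(0,.28)
print(r.read_state()['time_s'],r.read_state()['tcp_pos'],G(.28)[0])
look('p4')
E
```

```text
pre 0.2005858695566404 [ 0.13581941  0.16450514 -1.01876826]
grip 1.4163473422756825 [-3.58585751  2.78358646  3.83321439] 0.011451609870418591 30.0020831823349
a 0.14 along 5.7 z 2.0 gap 0.0122
a 0.28 along 7.6 z 4.6 gap 0.0119
14.95 [ 0.481053   -0.03325495  0.17805952] [ 0.48133273 -0.03315998  0.178     ]
```

View pics/p4.png

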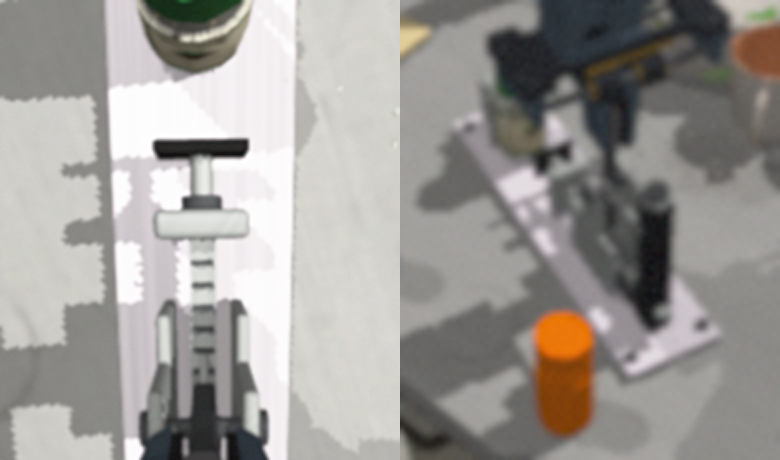

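The blade is pinched (gap 11.5 mm). The wrist view shows the pad at crop row 140 and the block at 211, with the jar still well ahead. From here I can track the jaw along a projected line in the wrist image while pumping.

```bash
cat >> h.py <<'E'
def prof(y,z,xs):
    m=r.camera_model('wrist'); im=cv2.cvtColor(r.snapshot('wrist'),cv2.COLOR_RGB2GRAY)
    T=np.linalg.inv(np.array(m['T'])); P=np.array([C(x,y,z) for x in xs])
    K=np.array([[m['fx'],0,m['cx']],[0,m['fy'],m['cy']],[0,0,1]])
    uv=cv2.projectPoints(P,cv2.Rodrigues(T[:3,:3])[0],T[:3,3],K,np.array(m['dist_coeffs'],float))[0][:,0]
    return cv2.remap(im,uv[None].astype(np.float32)[...,0],uv[None].astype(np.float32)[...,1],cv2.INTER_LINEAR)[0].astype(int),uv
def jaw():
    xs=np.arange(.04,.17,.001); out=[]
    for y in(.014,-.014):
        g,uv=prof(y,.065,xs); d=np.where(g<70)[0]
        d=d[(xs[d]>.08)]; out.append((round(xs[d.min()]*1e3),round(xs[d.max()]*1e3)) if len(d) else None)
    return out,g
E
python3 - <<'E'
from h import *
print(jaw())
go(.28,.56); print(jaw(),r.read_state()['time_s'])
go(.56,.28); print(jaw()[0],r.read_state()['time_s'])
E
```

```text
([(100, 169), (101, 169)], array([ 93, 118, 191, 242, 251, 251, 251, 250, 249, 250, 251, 251, 251,
       247, 240, 237, 237, 237, 237, 238, 237, 238, 238, 237, 238, 238,
       236, 204, 165, 179, 204, 216, 219, 221, 222, 224, 225, 221, 203,
       212, 240, 249, 250, 245, 239, 238, 238, 238, 237, 238, 237, 237,
       237, 237, 240, 247, 251, 252, 248, 190,  80,  22,  31,  41,  43,
        42,  56, 136, 223, 239, 239, 238, 238, 238, 238, 238, 238, 238,
       238, 238, 238, 239, 239, 239, 239, 239, 239, 239, 239, 239, 239,
       239, 239, 239, 239, 239, 240, 240, 240, 239, 235, 224, 206, 181,
       162, 152, 152, 152, 150, 145, 162, 191, 221, 225, 204, 168, 124,
        84,  57,   0,   0,   0,   0,   0,   0,   0,   0,   0,   0,   0]))
a 0.42 along 6.1 z 4.9 gap 0.0122
a 0.56 along 4.4 z 7.7 gap 0.0118
([(104, 169), (104, 169)], array([251, 251, 251, 250, 251, 251, 251, 251, 251, 251, 249, 248, 245,
       240, 238, 237, 237, 237, 237, 237, 238, 237, 237, 237, 237, 237,
       238, 236, 206, 141,  93,  76,  72,  71,  71,  70,  71,  81, 116,
       159, 195, 220, 225, 224, 221, 220, 219, 217, 209, 209, 226, 236,
       237, 237, 238, 238, 236, 237, 237, 237, 237, 233, 196, 114,  33,
         8,  13,  14,  14,  17,  16,  22,  32,  39,  42,  44,  86, 163,
       222, 236, 237, 237, 237, 237, 236, 237, 236, 237, 237, 237, 236,
       232, 225, 210, 192, 173, 157, 146, 144, 147, 150, 154, 157, 159,
       160, 162, 163, 164, 166, 166, 162, 149, 138, 148, 179, 210, 218,
       202, 175, 142, 119, 108, 105, 103,  95,  81,  66,  56,  52,  51])) 15.9167
a 0.42 along -2.1 z 4.0 gap 0.0117
a 0.28 along -0.4 z 1.7 gap 0.0119
[(109, 169), (109, 169)] 16.6833
```

```bash
cat >> h.py <<'E'
def jaw2(x0):
    "print profile round block front (x0-30..) and pad; mm"
    xs=np.arange(x0-.040,x0+.010,.001)
    g=np.mean([prof(y,.065,xs)[0] for y in(.012,-.014)],0).astype(int)
    print('from',round(xs[0]*1e3),g.tolist())
E
python3 - <<'E'
from h import *
go(.28,0); go(0,.28); jaw2(.122); go(.28,.56); jaw2(.135); print(r.read_state()['time_s'])
E
```

```text
a 0.14 along -1.4 z 1.2 gap 0.0122
a 0.00 along -6.2 z 4.7 gap 0.0120
a 0.14 along 4.7 z -4.1 gap 0.0117
a 0.28 along 5.4 z -4.5 gap 0.0118
from 82 [130, 123, 162, 194, 212, 218, 219, 220, 222, 224, 221, 204, 201, 228, 244, 245, 245, 245, 245, 245, 244, 244, 243, 244, 244, 242, 234, 224, 221, 222, 204, 128, 39, 13, 17, 28, 39, 42, 41, 60, 142, 226, 246, 246, 245, 244, 233, 210, 202, 199, 196]
a 0.42 along 6.1 z -1.4 gap 0.0115
a 0.56 along 6.1 z 2.1 gap 0.0122
from 95 [221, 220, 214, 208, 220, 240, 244, 235, 223, 218, 218, 225, 236, 244, 245, 240, 188, 98, 26, 11, 14, 16, 15, 15, 15, 19, 27, 36, 41, 40, 47, 89, 136, 154, 160, 163, 161, 157, 149, 138, 127, 115, 109, 113, 121, 125, 125, 125, 122, 122, 125]
18.8
```

```bash
cat >> h.py <<'E'
def pad(x0,verbose=False):
    "pad front edge and block front edge, mm"
    xs=np.arange(x0-.012,x0+.02,.0005); g=np.mean([prof(y,.065,xs)[0] for y in(.012,-.014)],0)
    d=np.where(g<60)[0]; k=np.split(d,np.where(np.diff(d)>1)[0]+1); k=max(k,key=len); return xs[k[0]]*1e3,xs[k[-1]]*1e3
E
python3 - <<'E'
from h import *
go(.56,0,verbose=False); print(pad(.124))
for a in(.14,.28,.42,.56):
    go(a-.14,a); s=r.read_state(); print(np.round((s['tcp_pos']-G(a)[0])*1e3,1),pad(.126))
jaw2(.135+.005); print(r.read_state()['time_s'])
look('p5')
E
```

```text
(np.float64(137.5), np.float64(143.50000000000003))
a 0.14 along 4.3 z -2.7 gap 0.0120
[-0.6 -0.9 -0.1] (np.float64(120.50000000000001), np.float64(125.5))
a 0.28 along 6.8 z -2.7 gap 0.0119
[-0.5 -0.6 -0.1] (np.float64(118.00000000000001), np.float64(125.5))
a 0.42 along 6.4 z -0.3 gap 0.0118
[-0.3 -0.4 -0.1] (np.float64(120.50000000000001), np.float64(131.0))
a 0.56 along 5.3 z 2.3 gap 0.0118
[-0.2 -0.4 -0. ] (np.float64(121.50000000000001), np.float64(136.0))
from 100 [202, 221, 225, 223, 222, 221, 219, 215, 208, 210, 218, 220, 217, 217, 218, 229, 240, 243, 238, 210, 150, 81, 29, 12, 14, 15, 13, 14, 14, 15, 19, 25, 34, 39, 40, 40, 54, 86, 111, 122, 124, 126, 125, 123, 122, 124, 123, 119, 120, 130, 132]
21.9833
```

View pics/p5.png

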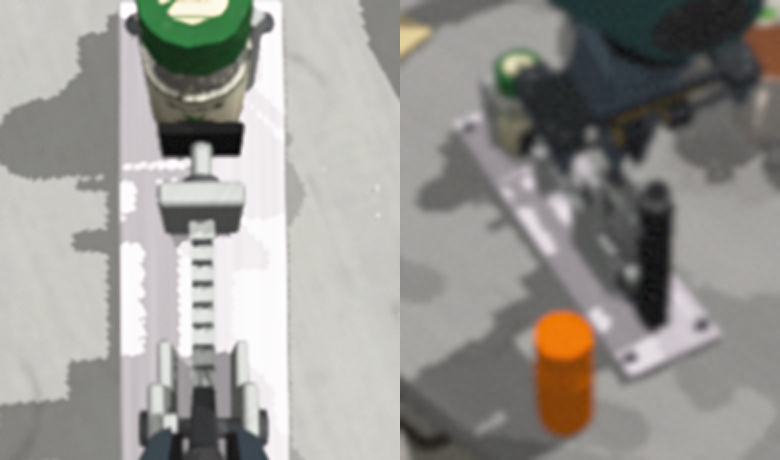

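The wrist view shows the pad, at crop row 140, just reaching the jar; its face is at about 136 mm. Each stroke feeds one tooth (10 mm), biting at roughly a=0.3. Now another full stroke.

Run:
```python
from h import *
go(.56,0,verbose=False)
for a in(.28,.42,.56):
    go(a-.14 if a>.3 else 0,a); print(pad(.136))
jaw2(.146); print(r.read_state()['time_s'])
```

```text
a 0.14 along 4.4 z -3.4 gap 0.0118
a 0.28 along 4.2 z -1.6 gap 0.0115
(np.float64(131.0), np.float64(140.5))
a 0.42 along 5.8 z 0.1 gap 0.0116
(np.float64(128.5), np.float64(140.5))
a 0.56 along 6.1 z 3.4 gap 0.0114
(np.float64(126.0), np.float64(140.5))
from 106 [79, 107, 147, 183, 209, 223, 224, 222, 221, 220, 218, 213, 209, 205, 201, 198, 196, 189, 159, 97, 39, 14, 14, 13, 15, 14, 14, 15, 15, 18, 27, 35, 37, 33, 35, 65, 102, 118, 121, 124, 123, 119, 121, 130, 132, 122, 107, 107, 123, 137, 144]
25.0667
```

Run:
```python
from h import *
im=r.snapshot('wrist')
cv2.imwrite('pics/p6.png',cv2.resize(im[10:140,280:360],None,fx=4.5,fy=4.5,interpolation=cv2.INTER_CUBIC)[:,:,::-1])
xs=np.arange(.100,.150,.001)
g,uv=prof(.014,.065,xs); print(g.tolist()); print(uv[::10].round(1).tolist())
```

```text
[73, 73, 73, 73, 72, 72, 81, 112, 153, 186, 209, 221, 223, 222, 222, 221, 219, 212, 203, 197, 194, 188, 175, 155, 121, 72, 28, 14, 16, 18, 15, 16, 16, 16, 14, 20, 31, 40, 42, 38, 36, 60, 88, 87, 75, 76, 83, 84, 89, 109]
[[306.4, 100.3], [306.5, 89.4], [306.5, 78.6], [306.5, 67.8], [306.5, 57.1]]
```

View pics/p6.png

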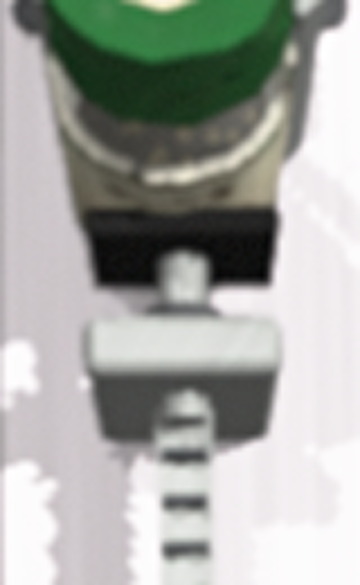

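The picture shows the pad against the jar, face at crop row 210. The block's front edge is at crop row 318, so the pad is pushed in about 5 to 6 mm. The face stopped at the same place at a=0.28, 0.42 and 0.56, so the jar is seated. I'll pull slightly further, watching force and pad gap.

```bash
cat >> h.py <<'E'
def edges():
    xs=np.arange(.100,.150,.0005); g=np.mean([prof(y,.065,xs)[0] for y in(.014,-.014)],0)
    d=np.where(g<60)[0]; d=d[xs[d]>.115]; k=np.split(d,np.where(np.diff(d)>1)[0]+1); k=max(k,key=len)
    b=np.where(g[:k[0]]>=150)[0][0]   # block top rear edge
    return xs[b]*1e3,xs[k[0]]*1e3,xs[k[-1]]*1e3
E
python3 - <<'E'
from h import *
print(edges())
a=.56
for n in (.59,.62):
    go(a,n,n=1); a=n; print(edges())
    if abs(along(F()))>14: break
s=r.read_state(); print(s['time_s'],s['finger_force'],a)
E
```

```text
(np.float64(108.50000000000001), np.float64(126.00000000000003), np.float64(140.50000000000003))
a 0.59 along 3.8 z 4.4 gap 0.0117
(np.float64(109.00000000000001), np.float64(125.50000000000003), np.float64(140.50000000000003))
a 0.62 along 12.8 z 4.5 gap 0.0118
(np.float64(109.00000000000001), np.float64(125.00000000000003), np.float64(140.50000000000003))
25.9667 30.000079572200775 0.62
```

Run:
```python
from h import *
a=cv2.imread('pics/p5.png',0)[:, :400]; b=cv2.imread('pics/p6.png',0)
# column 306: p5 col (306-220)*2, p6 col (306-280)*4.5
A=a[:,168:178].mean(1); B=b[:,108:126].mean(1)
print([(y/2,int(A[y])) for y in range(110,230,3)])
print([(round(10+y/4.5,1),int(B[y])) for y in range(190,460,7)])
```

```text
[(55.0, 97), (56.5, 99), (58.0, 98), (59.5, 90), (61.0, 67), (62.5, 43), (64.0, 41), (65.5, 38), (67.0, 28), (68.5, 14), (70.0, 16), (71.5, 16), (73.0, 15), (74.5, 13), (76.0, 12), (77.5, 58), (79.0, 158), (80.5, 247), (82.0, 253), (83.5, 242), (85.0, 210), (86.5, 194), (88.0, 202), (89.5, 216), (91.0, 205), (92.5, 214), (94.0, 221), (95.5, 222), (97.0, 222), (98.5, 223), (100.0, 214), (101.5, 173), (103.0, 120), (104.5, 73), (106.0, 70), (107.5, 72), (109.0, 72), (110.5, 71), (112.0, 71), (113.5, 70)]
[(52.2, 74), (53.8, 86), (55.3, 90), (56.9, 44), (58.4, 36), (60.0, 41), (61.6, 30), (63.1, 17), (64.7, 13), (66.2, 15), (67.8, 15), (69.3, 15), (70.9, 12), (72.4, 27), (74.0, 95), (75.6, 161), (77.1, 185), (78.7, 193), (80.2, 197), (81.8, 210), (83.3, 219), (84.9, 220), (86.4, 221), (88.0, 223), (89.6, 213), (91.1, 181), (92.7, 123), (94.2, 77), (95.8, 70), (97.3, 72), (98.9, 71), (100.4, 71), (102.0, 71), (103.6, 71), (105.1, 69), (106.7, 74), (108.2, 128), (109.8, 166), (111.3, 164)]
```

The like-for-like comparison gives 9.5 mm of jaw advance against 4.5 mm of face advance. The pad is therefore pushed in about 6 mm, roughly 2 N, which is more than sliding friction, so the jar is against the anvil. The trigger is held back at its stop, so I'm handing in.

Run:
```python
from h import *
r.dwell(.3); print(edges(),along(F())); print(r.finish_job())
```

```text
(np.float64(109.00000000000001), np.float64(124.50000000000003), np.float64(140.50000000000003)) 10.853839920690026
the job is handed in; nothing more can be done
None
```

I handed the job in at about 26 s of the 64 s allowed: the plunger is caught down, the jar is held against the anvil and the trigger is held fully back, with the pad pushed in about 6 mm by camera measurement (judged range 4 to 12.5 mm, half travel 8 mm); the hand-in returned no verdict.

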